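# Turn the mould block in the slide-jaw clamp

### The arm

A 6-joint arm with a two-finger parallel gripper is mounted at the origin on the work surface; the furniture and walls round the work are solid. World frame = base frame: x ahead of the robot, y to its left, z up, the work surface at z = 0. Lengths are in mm, angles in rad, forces in N, time in s.
With the tool pointing down it reaches from about 350 to 775 mm from the base axis. Payload 7.3 kg.
Tool frame: the origin (TCP) lies midway between the tips of the shut fingers; the grasp point (between the pads) lies 19 mm behind it; z points along the fingers, y is the line along which they close (so a half turn about z gives the same grasp; the last joint's range is limited). The gripper opens to 92 mm and grips with 3 to 60 N. Pads are 19 mm wide; open, the fingers measure 130 mm over their backs; the gripper's body (75 mm by 190 mm) begins 47 mm behind the grasp point.
Start: joints at [1.019, 0.342, 1.524, -0, 1.275, -0.146], TCP at [207.234, 482.389, 226.741] pointing down, gripper open.
Joint ranges: [-2.53, 2.53], [-0.77, 2.02], [0.04, 2.7], [-1, 4.14], [0.28, 2.66], [-3.11, 3.11]. Speed limits (rad/s): [2.57, 2.57, 3.14, 3.14, 3.14, 3.14].

### API

Orientations are given as [roll, pitch, yaw] about the fixed x, y, z axes, in that order (R = Rz(yaw) Ry(pitch) Rx(roll)).
In Python, from plant import bot gives the robot as it stands.
- The arm moves only by the tool jog_arm, never from a script. Its arguments are lists of equal length, an entry for each row: "dp": the shift along the tool's x, y, z in m, a list of three; "twist": the turn about the tool's z in degrees. A call has 1 to 10 rows; each row shifts and turns the commanded pose from where the row before left it, along the tool's axes as they then stand; what a row does not reach is not made up. A row lasts 1/8 s, in which the tool goes at most 62.5 mm and 10.7 degrees, less where a joint would pass 70% of its speed; a pose out of reach is approached as far as the arm can. A call is refused whole if a number of a shift passes 0.0625 or a number of a turn 10.7, either way. A call with a gripper value outside its range is refused whole. "jaw" is the finger opening in m, from 0 to 0.0918, set as the call begins (left out, the last holds). The fingers move at their own pace and stop on an object; the grip force is fixed at half the most. Time passes only in rows, so rows that do not move let the fingers close. It gives the time, the measured TCP pose, the force, the opening and the grip force at its end, in the units of the state.
- bot.get_obs(): the state, without advancing time (a new reading comes with each control period).
- bot.capture(name): name is "scene" or "side" or "wrist"; returns the picture (480x640x3 uint8, blue, green, red); there is no depth.
- bot.camera_params(name): a dict with "fx", "fy", "cx", "cy" (pixels), "R" (3x3) and "t" (3): a world point X has camera coordinates R X + t. Camera axes: x right, y down, z forward; pixel columns grow to the right and rows downward; lengths in mm; the calibration is good to about 2 mm. The wrist camera is an equidistant fisheye: a pixel r from the principal point sees the ray r / f radians off the axis. A picture is of the moment at which its call begins: read the wrist's pose just before it. camera_params takes no time and is no camera call; for the wrist camera it gives the pose at the moment of the call.
- bot.close_job(): hands the job in; it is judged then, once.
Trained networks look in the newest picture that a camera, given by its name, has taken for a name from the list of things; names that differ only in an ending like _2 or _b are one class to them, and where a whole thing is asked for, a point or a joint stands for the part that bears it (a point fixed in the world has none). Each returns a list of dicts, best first, with "confidence" (0 to 1); they miss things now and then, are a little off and sometimes report something else, mostly with a low value. They report only what shows in the picture. A call takes as long as a camera call.
- bot.find_in(camera, label): "bbox" ([centre column, centre row, width, height] in pixels, round what is visible of it).
- bot.masks_of(camera, label): "pixels" (480x640 bool, what is visible of it) and "bbox" ([centre column, centre row, width, height] in pixels, round what is visible of it).
The state is a dict: "time": time; "joint_positions": joint angles; "dq": joint speeds; "tau": joint torques, N m; "tool_pos": TCP position; "tcp_rot": TCP orientation; "contact_force": force on the tool from outside, world axes, zero at the start; "moment": the same for the moment, N m; "grip_width": finger opening in mm; "finger_force": force on a finger pad.
Only numpy, scipy, OpenCV 4.12 (cv2) and the standard library are available. Lean on these libraries where they do the work, as an engineer would, in place of code of your own. Each camera call takes 0.05 s, during which the arm holds its last target. There are 200 camera calls.

### The job

The plaster mould block standing in the open slide-jaw clamp has its two carved broad faces turned towards the jaws. Give it a quarter turn so that the carved faces look out of the clamp's open sides, stand it upright on the clamp's bed, central between the two side rails, and then slide the moving jaw up until the block sits snugly between both jaws.

Things in the scene. Friction and masses are not known exactly. Their poses are not given: they have to be found in the camera images.
- clamp: Slide-jaw clamp fixed to the table. Wooden bed 100 mm wide, 14 mm thick, x = -170 to 45 mm; rails 5 mm high at y = 40 to 48 mm each side. Wooden jaws with black faces, 84 mm wide, tops 54 mm above the table. Origin: table height, centre line, under the fixed jaw's gripping face (that jaw fills x = 0 to 30 mm). +x: from moving to fixed jaw (closing); y: to the open sides; z up.
- mould: Off-white plaster block in the clamp, 46 (x) x 62 (y) x 90 (z) mm, 0.26 to 0.5 kg; origin at the centre of its underside. The broad faces, +x and -x, each carry a carved rosette that may be touched. At the start it stands loose on the bed (top 104 mm above the table, 50 mm above the jaws), x along the clamp's x within 9 degrees. The low round mould elsewhere is not meant.
- jaw (a joint): Travel of the moving jaw in m, growing as it closes. Gap between the jaw faces = 0.100 minus this value. Starts at 0 to 0.012, ends at 0.055; 0.038 when both jaws touch the turned block. Slides along the clamp's x with about 3 N friction and stays where left; pushing the loose block along adds up to 5 N.
- jaw_knob (a point): Point on the axis of the upright steel knob post on the moving jaw, 80 mm above the table. Post 18 mm in diameter, 50 to 96 mm above the table, on the centre line, 48 mm behind the jaw's gripping face. Moves with the jaw, does not turn; axes as the clamp's. Pinch it, or push it from behind, to slide the jaw. The carriage below is 42 mm high, the jaw in front 54 mm.

How it is judged:
By the outcome, as a careful person would: the job done as asked, in the order asked, and still so for the second after the job is handed in, with the robot touching nothing.
It also fails if it takes over 45 s, if anything falls off the work surface, if the arm or the gripper's body presses on something with over 40 N, if the wrist force passes 120 N, or if a joint passes its speed limit or range.

## Working session

There is one attempt and no reset: what is moved stays moved. The work goes in short steps, Python scripts to look and compute and a tool call to move; the robot and the scene stay as the last step left them, time stands still between calls to the robot, and variables do not carry over. Pictures are saved under pics/ and viewed, at most 10 in all, crops included, and the job is handed in when it is done.

Besides the shell and the picture viewer there is one more tool, called after ">>>" in YAML: its name, and indented under it one key for each argument. jog_arm: Moves the arm, as the interface text tells. Its arguments: {"type":"object","properties":{"dp":{"type":"array"},"twist":{"type":"array"},"jaw":{"type":"number"}},"required":["dp","twist"]}

```bash
mkdir -p pics; ls
python3 - <<'E'
from plant import bot
import cv2,numpy as np
o=bot.get_obs();print(o['time'],o['tool_pos'],o['tcp_rot'])
ims=[]
for c in ['scene','side']:
    im=bot.capture(c);ims.append(im)
    p=bot.camera_params(c);print(c,p)
    for l in ['clamp','mould','jaw_knob','jaw']:
        r=bot.masks_of(c,l)
        for d in r[:2]: print(l,round(d['confidence'],2),np.round(d['bbox']))
    cv2.imwrite(f'pics/{c}0.png',im)
E
```

```text
pics
0.0 [207.00417651 482.01080419 226.04249382] [-3.14006113e+00 -2.36774662e-04  2.73578504e+00]
scene {'fx': 527.7591272810845, 'fy': 527.7591272810845, 'cx': 315.43682771438597, 'cy': 236.99302838930504, 'R': array([[ 0.44705934, -0.89446642,  0.00823182],
       [-0.65819502, -0.33517353, -0.67412019],
       [ 0.60573696,  0.29595358, -0.7385758 ]]), 't': array([-129.69678392,  402.9749373 ,  591.6450406 ])}
clamp 0.58 [357. 268. 141. 105.]
mould 0.7 [369. 257.  45.  69.]
jaw_knob 0.96 [320. 245.  52.  58.]
jaw 0.88 [320. 248.  52.  60.]
side {'fx': 598.8212841591744, 'fy': 598.8212841591744, 'cx': 317.3102677259778, 'cy': 241.0188911858579, 'R': array([[ 0.89075512, -0.45442854, -0.00707266],
       [-0.37397625, -0.72403479, -0.57958207],
       [ 0.25825779,  0.5189107 , -0.81488318]]), 't': array([-395.40652613,  304.35100084,  732.64977967])}
clamp 0.8 [343. 302. 131. 158.]
mould 0.81 [352. 299.  60.  72.]
jaw_knob 0.96 [322. 260.  64.  71.]
jaw 0.89 [321. 258.  61.  73.]
```

Run:
```python
import cv2,numpy as np
a=cv2.imread('pics/scene0.png')[180:350,260:460];b=cv2.imread('pics/side0.png')[210:390,250:440]
cv2.imwrite('pics/a.png',cv2.resize(a,None,fx=3.5,fy=3.5,interpolation=2));cv2.imwrite('pics/b.png',cv2.resize(b,None,fx=3.3,fy=3.3,interpolation=2))
```

```text
(no output)
```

View pics/a.png

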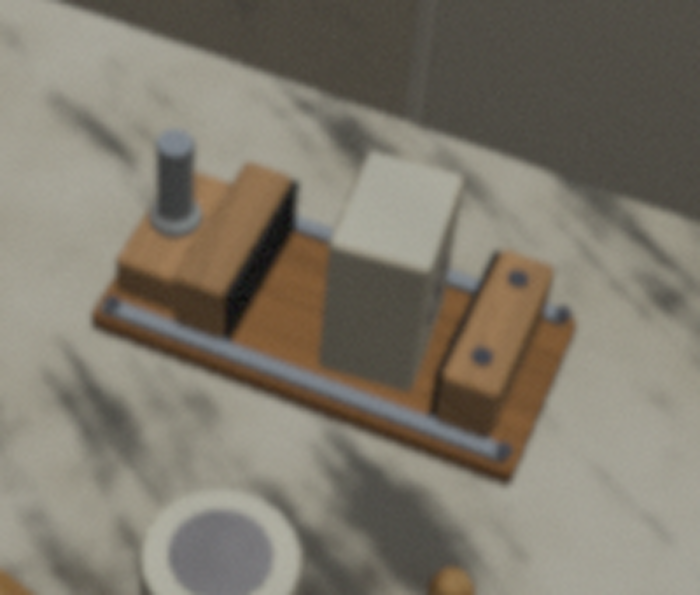

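View pics/b.png

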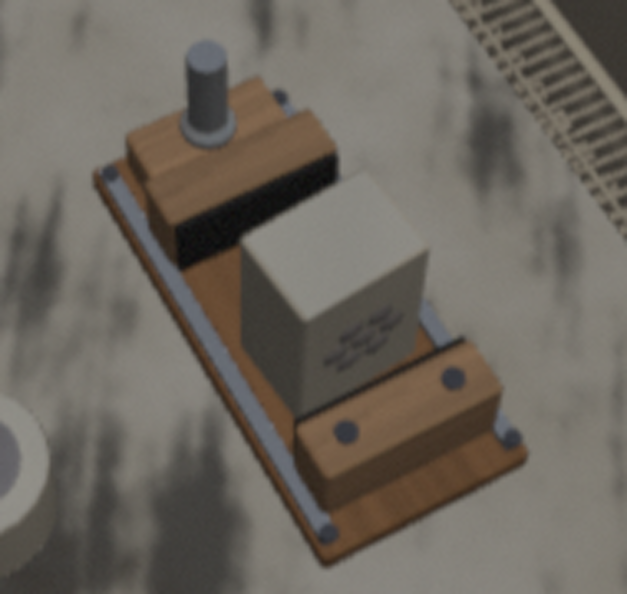

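The scene crop shows the mould between the open jaws with the knob at the left. In the scene picture the block's top corners are at about (366,224), (392,231), (382,257) and (354,251). The side picture shows the rosette facing the fixed jaw.

```bash
cat > h.py <<'E'
import numpy as np,cv2
from plant import bot
def tri(ps,pr):
    P=[]
    for c in ['scene','side']:
        p=bot.camera_params(c);K=np.array([[p['fx'],0,p['cx']],[0,p['fy'],p['cy']],[0,0,1]])
        P.append(K@np.c_[p['R'],p['t']])
    X=cv2.triangulatePoints(P[0],P[1],np.array(ps,float).T,np.array(pr,float).T);return (X[:3]/X[3]).T
E
python3 - <<'E'
from h import *
s=dict(knobtop=((175,138),(208,50)),D=((330,247),(245,240)),C=((428,270),(303,315)),A=((372,155),(362,178)),B=((463,178),(428,248)),
 s1=((112,305),(110,173)),s2=((503,452),(328,533)),s3=((563,315),(513,438)),f1=((443,368),(297,420)),f2=((500,252),(463,340)),f3=((553,268),(500,385)),f4=((497,390),(325,465)))
a=np.array([v[0] for v in s.values()])/3.5+[260,180];b=np.array([v[1] for v in s.values()])/3.3+[250,210]
X=dict(zip(s,tri(a,b)))
for k in X: print(k,X[k].round(1))
d=X['s2']-X['s1'];print('clamp yaw',np.degrees(np.arctan2(d[1],d[0])),np.linalg.norm(d), np.linalg.norm(X['s3']-X['s2']))
m=(X['A']+X['B']+X['C']+X['D'])/4;print('block',m)
for p,q in ['DC','AB','DA','CB']:
    e=X[q]-X[p];print(p+q,np.degrees(np.arctan2(e[1],e[0])),np.linalg.norm(e))
E
```

```text
knobtop [496.3 114.2  99.5]
D [466.6  23.  100.5]
C [468.8 -21.  107.1]
A [521.   25.8 105.2]
B [527.7 -15.2 104.6]
s1 [450.8 125.   21.6]
s2 [455.1 -72.1  21.8]
s3 [543.7 -70.2  20.6]
f1 [458.3 -37.9  59.2]
f2 [536.3 -36.2  56.3]
f3 [538.6 -61.1  56.4]
f4 [457.7 -62.1  61.1]
clamp yaw -88.74611780264655 197.18796449973075 88.66939744126697
block [496.04477356   3.16001014 104.36855952]
DC -87.19142375072187 44.538622105842386
AB -80.6919221366138 41.50752024124873
DA 2.882250138172561 54.643992222665624
CB 5.59994873762136 59.256290344440735
```

>>> jog_arm:
  dp:
    - [-0.0456,-0.0326,0]
    - [-0.0456,-0.0326,0]
    - [-0.0456,-0.0326,0]
    - [-0.0456,-0.0326,0]
    - [-0.0456,-0.0326,0]
    - [-0.0456,-0.0326,0]
    - [-0.0456,-0.0326,0]
    - [-0.0456,-0.0326,0]
    - [-0.0456,-0.0326,0]
    - [-0.0456,-0.0326,0]
  twist: [0,0,0,0,0,0,0,0,0,0]
  jaw: 0.0918

```text
time: 1.75
tool_pos: [498.3, 1.1, 226.9]
tcp_rot: [3.141, 0.001, 2.735]
contact_force: [0.2, -0.4, -0.4]
grip_width: 91.6
finger_force: 0.0
```

>>> jog_arm:
  dp:
    - [0,0,0]
    - [0,0,0]
    - [0,0,0]
    - [0,0,0]
  twist: [-9.5,-9.5,-9,0]

```text
time: 2.25
tool_pos: [497.5, 2.8, 226.7]
tcp_rot: [3.141, 0.0, -3.06]
contact_force: [-0.2, 0.2, -1.3]
grip_width: 92.0
finger_force: 0.0
```

Run:
```python
from h import *
o=bot.get_obs();print(o['time'],o['tool_pos'],o['tcp_rot'],o['contact_force'])
p=bot.camera_params('wrist');print(p)
im=bot.capture('wrist');cv2.imwrite('pics/w_full.png',im)
import pickle;pickle.dump(p,open('w1.pkl','wb'))
```

```text
2.25 [497.5021362    2.82145247 226.73214253] [ 3.14149016e+00  6.46599147e-05 -3.06020693e+00] [-0.24228066  0.15227374 -1.34277915]
{'fx': 371.64829954431775, 'fy': 371.64829954431775, 'cx': 318.4912393533204, 'cy': 239.67860848385416, 'R': array([[-8.14290312e-02,  9.96678786e-01,  8.42892230e-04],
       [ 9.55245196e-01,  7.78025279e-02,  2.85400391e-01],
       [ 2.84386936e-01,  2.40450461e-02, -9.58408006e-01]]), 't': array([  35.9568337 , -511.42868931,  249.69242784])}
```

View pics/w_full.png

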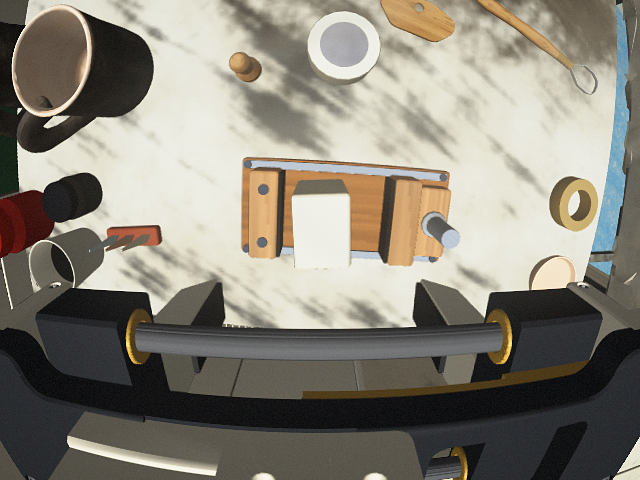

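Run:
```python
import cv2
im=cv2.imread('pics/w_full.png')[150:275,235:465]
cv2.imwrite('pics/wc.png',cv2.resize(im,None,fx=3.4,fy=3.4,interpolation=2))
```

```text
(no output)
```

View pics/wc.png

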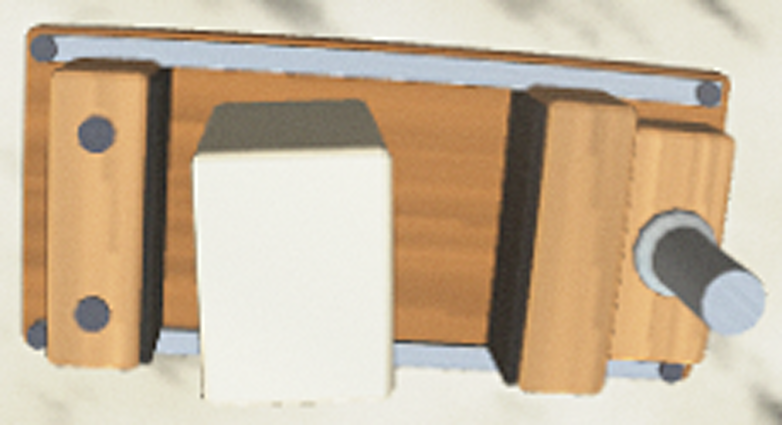

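```bash
cat >> h.py <<'E'
def ray(p,uv,z):
    d=np.array(uv,float)-[p['cx'],p['cy']];r=np.linalg.norm(d);th=r/p['fx']
    c=np.r_[d/r*np.sin(th),np.cos(th)];w=p['R'].T@c;o=-p['R'].T@p['t'];return o+w*(z-o[2])/w[2]
E
python3 - <<'E'
from h import *
import pickle;p=pickle.load(open('w1.pkl','rb'))
s=dict(s2=(44,47,20),s1=(708,94,20),s3=(37,334,20),s4=(671,370,20),j1=(97,133,54),j2=(92,313,54),f1=(158,65,54),f2=(142,365,54),m1=(540,95,54),m2=(520,388,54),D=(388,150,104),C=(198,153,104),A=(393,397,104),B=(203,399,104),k=(733,302,96))
X={k:ray(p,np.array(v[:2])/3.4+[235,150],v[2]) for k,v in s.items()}
for k in X: print(k,X[k][:2].round(1))
a=lambda p,q:np.degrees(np.arctan2(*(X[q]-X[p])[1::-1])).round(2)
print('clamp',a('s1','s2'),a('s4','s3'),a('j1','j2'),a('f1','f2'),'block',a('D','C'),a('A','B'),a('D','A'),a('C','B'))
print('c',sum(X[k] for k in ['s1','s2','s3','s4'])/4,'block',sum(X[k] for k in 'ABCD')/4)
E
```

```text
s2 [456.4 -68.9]
s1 [452.5 128.9]
s3 [544.3 -67.8]
s4 [540.3 131.1]
j1 [475.2 -47.2]
j2 [525.4 -46.4]
f1 [455.9 -32. ]
f2 [539.4 -31.7]
m1 [455.   69.5]
m2 [537.8  74.8]
D [465.7  25.5]
C [469.8 -17.2]
A [524.6  32.8]
B [528.8 -12.3]
k [496.4 116.8]
clamp -88.88 -88.85 0.99 0.21 block -84.38 -84.74 7.1 4.77
c [498.36196702  30.81894256  20.        ] block [497.23021716   7.18805805 104.        ]
```

The wrist crop shows the clamp, block and knob clearly. The views agree to about 4 mm: centre line x≈498.8, fixed face y≈-33, block centre about (497,6) and clamp yaw about -88.9°. Next I descend on the carved faces.

>>> jog_arm:
  dp:
    - [0,0.0035,0.03]
    - [0,0,0.04]
    - [0,0,0.04]
    - [0,0,0.034]
    - [0,0,0.02]
    - [0,0,0]
  twist: [-0.7,0,0,0,0,0]

```text
time: 3.05
tool_pos: [496.3, 6.5, 61.6]
tcp_rot: [3.141, -0.003, -3.049]
contact_force: [0.0, -0.0, 0.2]
grip_width: 91.7
finger_force: 0.0
```

>>> jog_arm:
  dp:
    - [0,0,0]
    - [0,0,0]
    - [0,0,0]
    - [0,0,0]
    - [0,0,0]
    - [0,0,0]
  twist: [0,0,0,0,0,0]
  jaw: 0.03

```text
time: 3.8
tool_pos: [497.4, 6.2, 62.9]
tcp_rot: [-3.141, 0.0, -3.046]
contact_force: [0.0, -1.0, 1.6]
grip_width: 46.0
finger_force: 29.9
```

>>> jog_arm:
  dp:
    - [0,0,-0.004]
    - [0,0,-0.004]
    - [0,0.0055,0]
    - [0,0.0055,0]
    - [0,0,0]
  twist: [0,0,0,0,0]

```text
time: 4.42
tool_pos: [495.9, 17.9, 70.6]
tcp_rot: [3.141, -0.0, -3.046]
contact_force: [-0.5, -0.5, -3.5]
grip_width: 45.9
finger_force: 29.9
```

>>> jog_arm:
  dp:
    - [0,0,0]
    - [0,0,0]
    - [0,0,0]
    - [0,0,0]
    - [0,0,0]
    - [0,0,0]
    - [0,0,0]
    - [0,0,0]
    - [0,0,0]
    - [0,0,0]
  twist: [6,10,10,10,10,10,10,10,10,8.4]

```text
time: 5.68
tool_pos: [496.1, 17.3, 70.6]
tcp_rot: [-3.141, -0.0, 1.584]
contact_force: [-0.7, -0.2, -3.3]
grip_width: 45.7
finger_force: 29.9
```

Run:
```python
from h import *
o=bot.get_obs();print(o['time'],o['tool_pos'],o['tcp_rot'],np.degrees(o['tcp_rot']),o['contact_force'],o['moment'],o['grip_width'])
a=bot.capture('scene')[180:350,260:460];b=bot.capture('side')[210:390,250:440]
a=cv2.resize(a,(400,360),interpolation=2);b=cv2.resize(b,(380,360),interpolation=2)
cv2.imwrite('pics/ab1.png',np.hstack([a,b]))
```

```text
5.675 [496.12844837  17.34247968  70.61565007] [-3.14143210e+00 -3.59445028e-05  1.58413557e+00] [-1.79990801e+02 -2.05946831e-03  9.07642822e+01] [-0.70766171 -0.19257449 -3.29095983] [-0.04861791  0.07808625  0.02543919] 45.7293068123368
```

View pics/ab1.png

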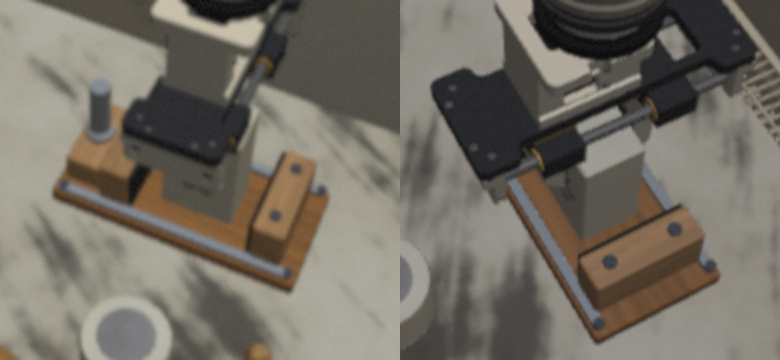

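The block is turned: the rosette now faces the near open side at about (195,188) in the left half of the picture. Next I centre it and lower it.

>>> jog_arm:
  dp:
    - [-0.004,0.0027,0]
    - [-0.007,0,0]
    - [0,0,0.004]
    - [0,0,0.003]
    - [0,0,0]
  twist: [-0.3,0,0,0,0]

```text
time: 6.4
tool_pos: [498.8, 6.4, 63.3]
tcp_rot: [-3.141, -0.0, 1.595]
contact_force: [1.3, -0.1, -3.6]
grip_width: 45.8
finger_force: 29.9
```

>>> jog_arm:
  dp:
    - [0,0,0.0005]
    - [0,0,0]
  twist: [0,0]

```text
time: 6.65
tool_pos: [499.2, 6.4, 63.3]
tcp_rot: [3.141, -0.0, 1.595]
contact_force: [-0.4, -0.1, -4.4]
grip_width: 45.8
finger_force: 29.9
```

>>> jog_arm:
  dp:
    - [0,0,0.0005]
    - [0,0,0]
  twist: [0,0]

```text
time: 6.9
tool_pos: [499.2, 6.4, 62.9]
tcp_rot: [3.141, -0.0, 1.594]
contact_force: [-0.3, 0.1, -2.4]
grip_width: 46.0
finger_force: 29.9
```

>>> jog_arm:
  dp:
    - [0,0,0.0004]
    - [0,0,0]
  twist: [0,0]

```text
time: 7.15
tool_pos: [499.2, 6.4, 62.9]
tcp_rot: [3.141, -0.0, 1.594]
contact_force: [-2.5, 1.1, 5.4]
grip_width: 45.8
finger_force: 29.9
```

>>> jog_arm:
  dp:
    - [0,0,0]
    - [0,0,0]
    - [0,0,0]
    - [0,0,0]
  twist: [0,0,0,0]
  jaw: 0.075

```text
time: 7.65
tool_pos: [499.2, 6.3, 62.2]
tcp_rot: [3.142, -0.0, 1.594]
contact_force: [0.1, 0.3, 0.0]
grip_width: 74.5
finger_force: 0.0
```

>>> jog_arm:
  dp:
    - [0,0,-0.015]
    - [0,0,-0.03]
    - [0,0,-0.04]
    - [0,0,-0.04]
    - [0,0,-0.03]
    - [0,0,-0.01]
    - [0,0,0]
  twist: [0,0,0,0,0,0,0]

```text
time: 8.52
tool_pos: [499.1, 6.4, 227.6]
tcp_rot: [3.141, 0.0, 1.594]
contact_force: [0.3, -0.6, -0.3]
grip_width: 74.7
finger_force: 0.0
```

Run:
```python
from h import *
import pickle
o=bot.get_obs();print(o['time'],o['tool_pos'],o['tcp_rot'],o['contact_force'],o['grip_width'])
p=bot.camera_params('wrist');im=bot.capture('wrist');cv2.imwrite('pics/w2f.png',im);pickle.dump(p,open('w2.pkl','wb'))
# crop round the clamp
def proj(X):
    c=p['R']@X+p['t'];r=np.hypot(c[0],c[1]);th=np.arctan2(r,c[2]);return np.array([p['cx'],p['cy']])+p['fx']*th*c[:2]/r
q=np.array([proj(np.array(x,float)) for x in [(440,-90,0),(440,145,0),(560,-90,0),(560,145,0),(497,115,96),(470,40,104),(525,-25,104)]]);print(q.round())
a=np.maximum(q.min(0)-8,0).astype(int);b=np.minimum(q.max(0)+8,[640,480]).astype(int);f=min(800/(b-a)[0],600/(b-a)[1])
print(a,f)
cv2.imwrite('pics/w2.png',cv2.resize(im[a[1]:b[1],a[0]:b[0]],None,fx=f,fy=f,interpolation=2))
```

```text
8.525 [499.11680743   6.3668337  227.60995662] [3.14063498e+00 6.15434664e-05 1.59436363e+00] [ 0.26751936 -0.58718867 -0.3330386 ] 74.69680111993435
[[265. 289.]
 [264.  75.]
 [370. 291.]
 [381.  78.]
 [319.  94.]
 [282. 190.]
 [349. 271.]]
[256  66] 2.575107296137339
```

View pics/w2.png

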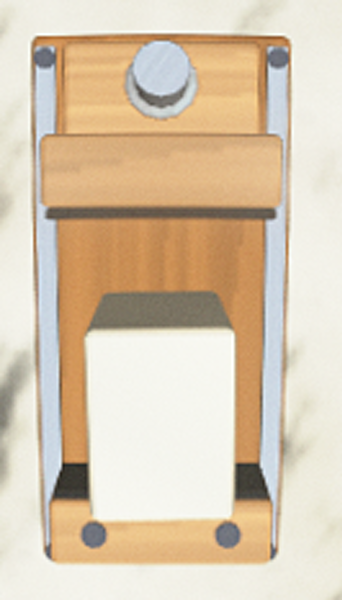

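Run:
```python
from h import *
import pickle;p=pickle.load(open('w2.pkl','rb'))
s=dict(s1=(44,57,20),s4=(278,57,20),j1=(93,535,54),j2=(228,535,54),m1=(45,208,54),m2=(277,208,54),A=(86,330,104),B=(234,331,104),C=(92,518,104),D=(232,519,104),b1=(107,292,14),b2=(216,293,14),k=(163,69,96))
X={k:ray(p,np.array(v[:2])/2.5751+[256,66],v[2]) for k,v in s.items()}
for k in X: print(k,X[k][:2].round(1))
```

```text
s1 [452.1 128.3]
s4 [540.2 130.4]
j1 [475.  -48.6]
j2 [525.4 -47.4]
m1 [457.5  71.5]
m2 [537.6  73.4]
A [476.   37.2]
B [520.2  37.9]
C [478.  -22.7]
D [522.2 -22. ]
b1 [477.2  37.1]
b2 [519.8  37.7]
k [497.1 116. ]
```

The block sits upright with its centre line at x≈499.1 against the clamp's 498.9, and there is about 9 mm left to the fixed jaw. Next is the knob.

>>> jog_arm:
  dp:
    - [0.035,0,0]
    - [0.05,0,0]
    - [0.0245,0,0]
    - [0,0,0.035]
    - [0,0,0.05]
    - [0,0,0.045]
    - [0,0,0.026]
    - [0,0,0.008]
    - [0,0,0]
  twist: [0,0,0,0,0,0,0,0,0]

```text
time: 9.7
tool_pos: [496.2, 115.8, 62.8]
tcp_rot: [-3.14, 0.0, 1.594]
contact_force: [0.1, 0.5, 0.1]
grip_width: 74.8
finger_force: 0.0
```

>>> jog_arm:
  dp:
    - [0,0,0]
    - [0,0,0]
    - [0,0,0]
    - [0,0,0]
    - [0,0,0]
    - [0,0,0]
  twist: [0,0,0,0,0,0]
  jaw: 0.01

```text
time: 10.45
tool_pos: [496.6, 115.8, 63.3]
tcp_rot: [3.142, -0.0, 1.594]
contact_force: [0.6, 1.0, -0.2]
grip_width: 19.8
finger_force: 0.0
```

>>> jog_arm:
  dp:
    - [0,0,0]
    - [0,0,0]
    - [-0.002,0,0]
    - [-0.004,0,0]
    - [-0.004,0,0]
    - [-0.004,0,0]
    - [-0.004,0,0]
    - [-0.004,0,0]
    - [0,0,0]
  twist: [0,0,0,0,0,0,0,0,0]

```text
time: 11.58
tool_pos: [497.1, 93.1, 63.3]
tcp_rot: [-3.141, 0.001, 1.594]
contact_force: [0.0, 0.1, 0.9]
grip_width: 17.1
finger_force: 30.0
```

>>> jog_arm:
  dp:
    - [-0.003,0,0]
    - [-0.003,0,0]
    - [-0.002,0,0]
    - [-0.002,0,0]
  twist: [0,0,0,0]

```text
time: 12.08
tool_pos: [497.3, 84.1, 63.3]
tcp_rot: [3.142, -0.001, 1.594]
contact_force: [0.6, 4.6, 1.0]
grip_width: 17.5
finger_force: 30.0
```

>>> jog_arm:
  dp:
    - [-0.0015,0,0]
    - [-0.0015,0,0]
  twist: [0,0]

```text
time: 12.32
tool_pos: [497.4, 81.1, 63.3]
tcp_rot: [3.141, -0.001, 1.594]
contact_force: [-0.2, 5.8, 0.8]
grip_width: 17.0
finger_force: 30.0
```

>>> jog_arm:
  dp:
    - [-0.001,0,0]
    - [-0.001,0,0]
  twist: [0,0]

```text
time: 12.58
tool_pos: [497.4, 79.1, 63.3]
tcp_rot: [3.142, -0.001, 1.594]
contact_force: [0.9, 5.9, -0.3]
grip_width: 17.2
finger_force: 30.0
```

>>> jog_arm:
  dp:
    - [-0.001,0,0]
    - [-0.001,0,0]
  twist: [0,0]

```text
time: 12.82
tool_pos: [497.4, 78.3, 63.3]
tcp_rot: [3.141, -0.003, 1.594]
contact_force: [0.1, 15.3, -0.3]
grip_width: 17.6
finger_force: 30.0
```

>>> jog_arm:
  dp:
    - [-0.0004,0,0]
    - [0,0,0]
  twist: [0,0]

```text
time: 13.08
tool_pos: [497.4, 78.4, 63.3]
tcp_rot: [3.141, -0.003, 1.594]
contact_force: [0.6, 14.6, 0.3]
grip_width: 17.7
finger_force: 30.0
```

>>> jog_arm:
  dp:
    - [0,0,0]
    - [0,0,0]
    - [0,0,0]
  twist: [0,0,0]
  jaw: 0.06

```text
time: 13.45
tool_pos: [497.5, 76.0, 63.3]
tcp_rot: [3.142, 0.0, 1.594]
contact_force: [-0.2, -0.4, 0.5]
grip_width: 42.7
finger_force: 0.0
```

>>> jog_arm:
  dp:
    - [0,0,-0.015]
    - [0,0,-0.04]
    - [0,0,-0.05]
    - [0,0,-0.04]
    - [0.03,0,-0.02]
    - [0.03,0,0]
    - [0,0,0]
  twist: [0,0,0,0,0,0,0]

```text
time: 14.32
tool_pos: [495.9, 137.6, 229.5]
tcp_rot: [3.14, -0.0, 1.597]
contact_force: [-0.1, -0.1, -0.1]
grip_width: 59.8
finger_force: 0.0
```

Run:
```python
from h import *
o=bot.get_obs();print(o['time'],o['tool_pos'],o['contact_force'])
a=bot.capture('side')[210:390,250:440];p=bot.camera_params('wrist');im=bot.capture('wrist')
import pickle;pickle.dump(p,open('w3.pkl','wb'))
b=im[90:390,210:430]
cv2.imwrite('pics/e.png',np.hstack([cv2.resize(a,(380,560),interpolation=2)*1,cv2.resize(b,(411,560),interpolation=2)]))
```

```text
14.325 [495.88402291 137.62519913 229.5400701 ] [-0.13029977 -0.09707596 -0.10899602]
```

View pics/e.png

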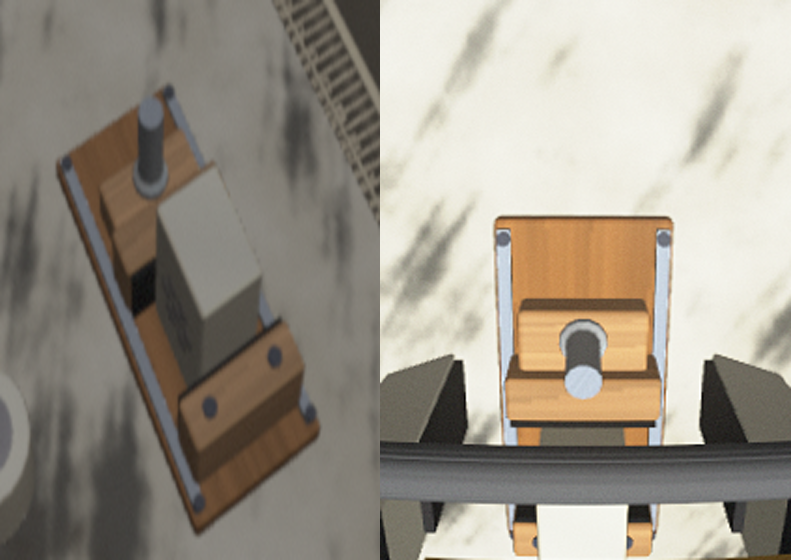

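The final view shows the block upright and square between both jaws, central between the rails, with its carved face to the open side. The arm is clear.

```bash
python3 -c "
from plant import bot
print(bot.close_job())"
```

```text
the job is handed in; nothing more can be done
None
```

I handed the job in at about 14 s: the block is turned a quarter so its carved faces look out of the open sides, upright and central to within about 1 mm, with the moving jaw slid up until the push force jumped from 6 to 15 N; the hand-in returned no verdict.

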